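Centre a finned module on a spring-floated inspection stage

ROBOT

A 6-joint arm with a two-finger parallel gripper is mounted at the origin on a cart in front of the work surface, level with it; the furniture and walls round the work are solid. World frame = base frame: x ahead of the robot, y to its left, z up, the work surface at z = 0. Lengths are in m, angles in degrees, forces in N, time in s.
With the tool pointing down it reaches from about 0.325 to 0.9 m from the base axis. Payload 3.5 kg.
Tool frame: the origin (TCP) lies at the very end of the fingers, on their centre line; the grasp point (between the pads) lies 19 mm behind it; z points along the fingers, y is the line along which they close (so a half turn about z gives the same grasp; the last joint's range is limited). The gripper opens to 85 mm and grips with 20 to 120 N. Pads are 22 mm wide; open, the fingers measure 114 mm over their backs; the gripper's body (76 mm by 85 mm) begins 54 mm behind the grasp point. The pads swing forward as they close: fully open they stand 13 mm farther back than shut.
Start: joints at [-73.132, 15.837, -1.513, 72.651, 0, 84.076], TCP at [0.242, -0.576, 0.231] pointing down, gripper open.
Joint ranges: [-178.77, 178.77], [-48.84, 107.48], [-61.69, 71.31], [-111.58, 123.2], [-90, 87.43], [-180, 180]. Speed limits (degrees/s): [147.25, 147.25, 180, 180, 180, 180].

INTERFACE

Orientations are given as a 3x3 rotation matrix whose columns are the frame's x, y, z axes.
In Python, from cell import * gives the robot as it stands.
- The arm moves only by the tool move_arm, never from a script. Its argument "motion" is a list of rows, each an object with "offset": the shift along the tool's x, y, z in cm, a list of three; "dr": the turn, a rotation vector about the tool's x, y, z in rad, a list of three; "hand": the finger opening in cm, from 0 to 8.54. A call has 1 to 10 rows; each row shifts and turns the commanded pose from where the row before left it, along the tool's axes as they then stand; what a row does not reach is not made up. A row lasts 1/10 s, in which the tool goes at most 50 mm and 8.59 degrees, less where a joint would pass 70% of its speed; a pose out of reach is approached as far as the arm can. A call with a gripper value outside its range is refused whole. The fingers move at their own pace and stop on an object; "newtons" is the grip in N (left out, the last holds). Time passes only in rows, so rows that do not move let the fingers close. It gives the time, the measured TCP pose, the force, the opening and the grip force at its end, in the units of the state.
- get_obs(): the state, without advancing time (a new reading comes with each control period).
- get_image(name): name is "side" or "top" or "wrist"; returns a dict with "frame" (384x512x3 uint8, red, green, blue), "z_map" (384x512 float32, m along the optical axis (not along the pixel's ray), 0 where there is no reading), "vertical_fov" (degrees; the focal length in pixels is half the picture's height over the tangent of half this angle, whatever the lens; pixels are square), "cx", "cy" (the principal point, pixels), "extrinsics" (4x4, takes a point from camera to world coordinates). Camera axes: x right, y up, looking along -z (the intrinsics and any distortion apply to the point x, -y, -z); pixel columns grow to the right and rows downward; lengths in m; the calibration is good to about 2 mm. A picture is of the moment at which its call begins.
- finish_job(): hands the job in; it is judged then, once.
Trained networks look in a picture, given as the dict that the camera call returned (one of the last four; its "shot" number tells which), for a name from the list of things; names that differ only in an ending like _2 or _b are one class to them, and where a whole thing is asked for, a point or a joint stands for the part that bears it (a point fixed in the world has none). Each returns a list of dicts, best first, with "conf" (0 to 1); they miss things now and then, are a little off and sometimes report something else, mostly with a low value. They report only what shows in the picture. A call takes as long as a camera call. They do not tell look-alikes from the thing itself.
- recognise(picture, thing): "centre" ([column, row] in pixels, amid what is visible of it).
- cut_out(picture, thing): "mask" (384x512 bool, what is visible of it) and "centre" ([column, row] in pixels, amid what is visible of it).
The state is a dict: "time_s": time; "qpos": joint angles; "qvel": joint speeds; "joint_efforts": joint torques, N m; "ee_pos": TCP position; "eef_rot": TCP orientation; "contact_force": force on the tool from outside, world axes, zero at the start; "wrist_torque": the same for the moment, N m; "width": finger opening in m; "grasp_force": force on a finger pad.
Only numpy, scipy, OpenCV 4.12 (cv2) and the standard library are available. Lean on these libraries where they do the work, as an engineer would, in place of code of your own. Each camera call takes 0.05 s, during which the arm holds its last target. There are 200 camera calls.

TASK

Centre the brown finned module on the red line of the spring-floated stage by gentle taps of the closed fingers: first tap it along its guide right across the line so that, let go, its middle rests about 15 mm beyond, then tap it back from the opposite side (and again from either side as needed) until, let go, it rests centred on the line. The platen rides on springs and is carried along before the module slips, so allow for its springing back. Tap only the module without pressing on the stage, never grip or lift it, push it harder than about 8 N or far beyond the line, and leave the small parts beside the stage alone.

Things in the scene. Friction and masses are not known exactly. Their poses are not given: they have to be found in the camera images.
- module: loose brown finned module, 70 x 48 x 35 mm, 0.34 to 0.56 kg; origin: centre of its underside. It stands in the channel, its y along the stage's y within 0.03 rad, 35 to 55 mm on the mark's +y side; tap the 70 mm wide end faces (24 mm from its middle). Pushed, it carries the platen along until friction (1 to 4 N) gives way; let go, it rides back with the platen by push force / 200 N/m.
- stage: fixed grey bed, 130 x 264 mm, end blocks 34 mm high; origin: centre of its underside, on the bench; y along the sliding direction. Over it a platen, 116 x 190 mm, slides along y on springs: 200 N/m, 0 at rest, stops at +-22 mm, damper 14 N s/m. On the platen black guide strips, 10 wide and 8 mm high, leave a channel 73 mm wide along y, open at both ends.
- mark (a point): fixed point: where the middle of the red line on the aluminium platen's top face lies when the platen is at rest, 40 mm above the bench; y along the channel, z up. The line lies across the channel amid a white band 60 mm long; red ticks on both strips continue it. The module is centred when, let go and at rest, its origin has y = 0 here.
- transformer: bystander: small grey and cream transformer, 44 x 44 x 36 mm, on the bench beyond the stage; origin: centre of its underside
- flux_tin: bystander: round yellow tin, 53 mm across, 20 mm high, on the bench beyond the stage; origin: centre of its underside
- capacitor: bystander: black cylindrical capacitor lying down, 22 x 50 x 22 mm, on the bench on the robot's side of the stage; origin: centre of its underside
Mind the look-alikes: they are no part of the job. Of the things that look like the module, the middle-sized one is meant.

How it is judged:
By the outcome, as a careful person would: the job done as asked, in the order asked, and still so for the second after the job is handed in, with the robot touching nothing.
It also fails if it takes over 72 s, if anything falls off the work surface, if the arm or the gripper's body presses on something with over 40 N, if the wrist force passes 120 N, or if a joint passes its speed limit or range.

## Working session

There is one attempt and no reset: what is moved stays moved. The work goes in short steps, Python scripts to look and compute and a tool call to move; the robot and the scene stay as the last step left them, time stands still between calls to the robot, and variables do not carry over. Pictures are saved under pics/ and viewed, at most 10 in all, crops included, and the job is handed in when it is done.

Besides the shell and the picture viewer there is one more tool, called after "Call:" by a JSON object that holds its "name" and its "arguments". move_arm: Moves the arm, as the interface text tells. Its arguments: {"type":"object","properties":{"motion":{"type":"array","items":{"type":"object","properties":{"offset":{"type":"array","items":{"type":"number"}},"dr":{"type":"array","items":{"type":"number"}},"hand":{"type":"number"}}}},"newtons":{"type":"number"}},"required":["motion"]}

```bash
mkdir -p pics; ls
cat > h.py <<'E'
from cell import *
import numpy as np, cv2
def K(p):
    h=p["frame"].shape[0]; return h/2/np.tan(np.radians(p["vertical_fov"])/2)
def cloud(p):
    z=p["z_map"]; f=K(p); r,c=np.mgrid[:z.shape[0],:z.shape[1]]
    P=np.stack([(c-p["cx"])/f*z,-(r-p["cy"])/f*z,-z,np.ones_like(z)],-1)
    W=P@np.array(p["extrinsics"]).T; W=W[...,:3]; W[z==0]=np.nan; return W
def save(p,n): cv2.imwrite(n,p["frame"][...,::-1])
E
python3 - <<'E'
from h import *
np.set_printoptions(precision=4,suppress=True)
ims=[]
for n in ["top","side"]:
    p=get_image(n); W=cloud(p); ims.append(p["frame"]); print(n,{k:v for k,v in p.items() if k not in("frame","z_map")})
    for t in ["module","stage","transformer","flux_tin","capacitor"]:
        for d in cut_out(p,t):
            m=d["mask"]; w=W[m]; print(t,round(d["conf"],2),np.round(d["centre"]),np.nanmedian(w,0),np.nanpercentile(w,3,axis=0),np.nanpercentile(w,97,axis=0))
    save(p,f"pics/{n}.png")
o=get_obs();print(o["ee_pos"],o["eef_rot"],o["time_s"],o["contact_force"])
E
```

```text
pics
top {'vertical_fov': 48.462274859155805, 'cx': 248.4663010667848, 'cy': 200.05672343091237, 'extrinsics': array([[ 0.0534,  0.9749, -0.2162,  0.331 ],
       [-0.9986,  0.0531, -0.0071,  0.0746],
       [ 0.0046,  0.2163,  0.9763,  1.0182],
       [ 0.    ,  0.    ,  0.    ,  1.    ]]), 'shot': 1}
module 0.96 [297. 291.] [ 0.3445 -0.0374  0.0244] [ 0.3204 -0.0599  0.0189] [ 0.3697 -0.0152  0.0293]
module 0.67 [165. 206.] [0.5235 0.2745 0.0422] [ 0.4774  0.2392 -0.0004] [0.5724 0.3146 0.0505]
module 0.64 [252. 219.] [0.5097 0.0685 0.0693] [0.4779 0.0467 0.0649] [0.5425 0.0912 0.0758]
stage 0.85 [275. 217.] [0.5081 0.0165 0.0377] [ 0.4508 -0.0934  0.008 ] [0.5734 0.1543 0.0482]
transformer 0.75 [241. 169.] [0.6205 0.0983 0.0335] [0.6014 0.0779 0.    ] [0.6537 0.1183 0.0377]
transformer 0.51 [299. 260.] [ 0.4184 -0.0407  0.0195] [ 0.4092 -0.0573  0.013 ] [ 0.4278 -0.0241  0.0231]
transformer 0.4 [293. 168.] [ 0.6396 -0.0246  0.018 ] [ 0.6172 -0.0472  0.0103] [ 0.6637 -0.0028  0.0219]
flux_tin 0.65 [293. 169.] [ 0.6405 -0.0242  0.018 ] [ 0.617  -0.0472 -0.0005] [ 0.6645 -0.0012  0.0
[... 552 characters left out ...]
 0.4076 -0.0583  0.0031] [ 0.4266 -0.0241  0.0205]
stage 0.95 [274. 238.] [ 0.4924 -0.0239  0.0321] [ 0.4482 -0.1019  0.0035] [0.5754 0.1524 0.0462]
transformer 0.68 [284. 197.] [0.6139 0.0889 0.0275] [0.6003 0.0744 0.0002] [0.639  0.1187 0.0347]
transformer 0.35 [242. 266.] [ 0.4153 -0.0487  0.016 ] [ 0.4075 -0.0583 -0.0021] [ 0.4276 -0.0275  0.0205]
flux_tin 0.83 [325. 225.] [ 0.6335 -0.0314  0.0168] [ 0.6153 -0.0506  0.0019] [ 0.6601 -0.0049  0.0189]
capacitor 0.57 [243. 267.] [ 0.4148 -0.0482  0.0164] [ 0.4075 -0.0583  0.0029] [ 0.4262 -0.0248  0.0205]
[ 0.2421 -0.5762  0.2314] [[ 0.9219  0.3874  0.    ]
 [ 0.3874 -0.9219 -0.0001]
 [-0.      0.0001 -1.    ]] 0.6 [ 0.2258 -0.3145  0.6451]
```

View pics/top.png

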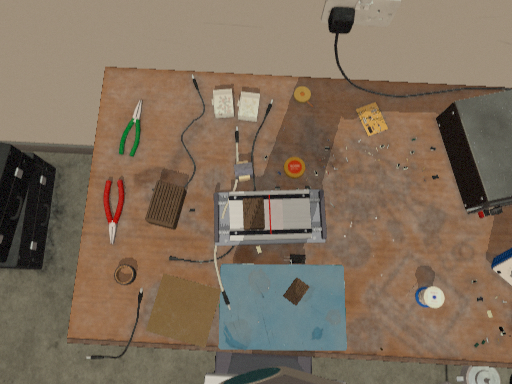

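View pics/side.png

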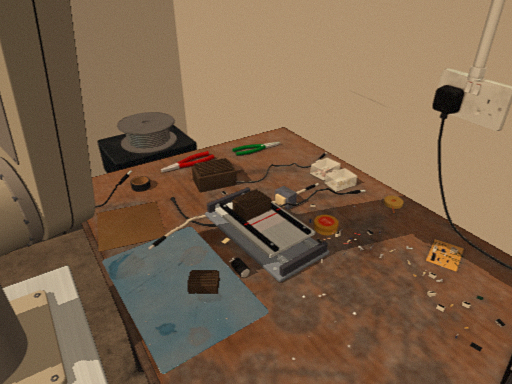

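In the top picture there are three brown finned blocks: a large one at (165,203), a small one at (297,291) and one standing in the stage channel at (253,213). The one in the channel is middle-sized, so it fits. The red line is at about (270,213). I'll confirm in a crop and measure.

```bash
cat >> h.py <<'E'
def ray(p,uv,z):
    f=K(p);E=np.array(p["extrinsics"]);uv=np.atleast_2d(uv).astype(float)
    d=np.stack([(uv[:,0]-p["cx"])/f,-(uv[:,1]-p["cy"])/f,-np.ones(len(uv))],1)@E[:3,:3].T
    return E[:3,3]+d*((z-E[2,3])/d[:,2])[:,None]
def redline(p,box=None):
    a=p["frame"].astype(int);m=(a[...,0]>110)&(a[...,0]-a[...,1]>60)&(a[...,0]-a[...,2]>60)
    r,c=np.nonzero(m);w=ray(p,np.stack([c,r],1),0.04)
    k=(abs(w[:,0]-.51)<.065)&(abs(w[:,1]-.03)<.06); return w[k]
def modtop(p):
    W=cloud(p);k=(W[...,2]>.062)&(W[...,2]<.085)&(abs(W[...,0]-.51)<.06)&(W[...,1]>-.09)&(W[...,1]<.14)
    return W[k]
E
python3 - <<'E'
from h import *
np.set_printoptions(precision=4,suppress=True)
for n in ["top","side"]:
    p=get_image(n); w=redline(p); print(n,len(w),w.mean(0),w.min(0),w.max(0),np.polyfit(w[:,0],w[:,1],1))
    t=modtop(p)
    b=cv2.minAreaRect((t[:,:2]*1000).astype(np.float32)); print("mod",b,t.mean(0),t[:,:2].min(0),t[:,:2].max(0))
    # stage orientation via bed/platen cloud
    W=cloud(p);k=(W[...,2]>.02)&(W[...,2]<.056)&(abs(W[...,0]-.51)<.075)&(abs(W[...,1]-.03)<.15)
    print("stage",cv2.minAreaRect((W[k][:,:2]*1000).astype(np.float32)))
    x0,y0,x1,y1=(200,140,340,260) if n=="top" else (180,160,340,290)
    cv2.imwrite(f"pics/{n}c.png",cv2.resize(p["frame"][y0:y1,x0:x1,::-1],None,fx=4,fy=4,interpolation=cv2.INTER_CUBIC))
E
```

```text
top 54 [0.5152 0.0306 0.04  ] [0.4726 0.0256 0.04  ] [0.5624 0.0341 0.04  ] [ 0.0863 -0.0139]
mod ((512.42724609375, 68.6136474609375), (69.61690521240234, 47.65510177612305), 3.5260863304138184) [0.5111 0.0688 0.07  ] [0.4765 0.0433] [0.5479 0.0941]
stage ((522.9298095703125, 21.065338134765625), (129.78085327148438, 282.01934814453125), 4.701352596282959)
side 53 [0.5154 0.031  0.04  ] [0.4732 0.0251 0.04  ] [0.5676 0.0428 0.04  ] [ 0.0785 -0.0095]
mod ((510.9210205078125, 66.93466186523438), (70.7327880859375, 47.16842269897461), 5.131828308105469) [0.5071 0.0638 0.0698] [0.4739 0.0413] [0.547  0.0926]
stage ((515.59326171875, 22.242721557617188), (117.77275848388672, 277.88525390625), 4.933751106262207)
```

View pics/topc.png

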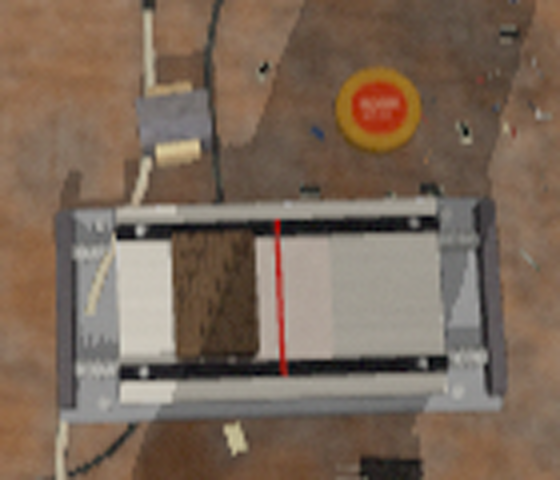

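View pics/sidec.png

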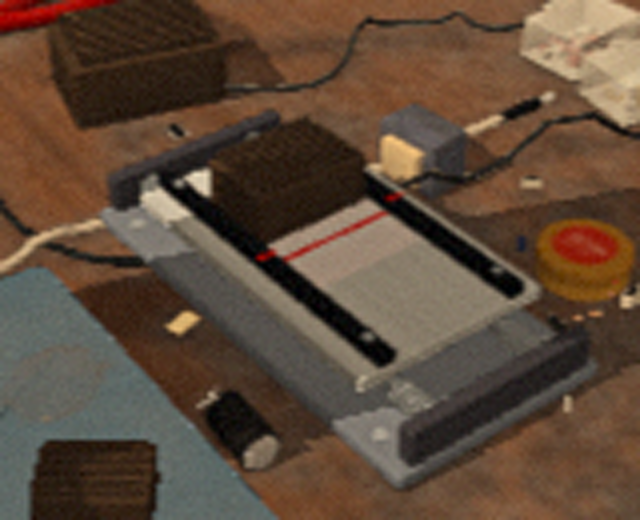

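The crops confirm it. The middle-sized module stands in the stage channel (top crop 215,293), the red line is at (281,297), and the capacitor, transformer and tin are clear of the platen. The stage is yawed about 4.75°, the mark is at about (0.515, 0.0305), and the module is about 38 mm on the +y side.

Call:
{"name": "move_arm", "arguments": {"motion": [{"dr": [0, 0, 0.105], "offset": [0, 0, 0], "hand": 0}, {"dr": [0, 0, 0.105], "offset": [0, 0, 0], "hand": 0}, {"dr": [0, 0, 0.105], "offset": [0, 0, 0], "hand": 0}, {"offset": [1.9, -3.4, 0], "hand": 0}, {"offset": [1.9, -3.4, 0], "hand": 0}, {"offset": [1.9, -3.4, 0], "hand": 0}, {"offset": [1.9, -3.4, 0], "hand": 0}, {"offset": [1.9, -3.4, 0], "hand": 0}, {"offset": [1.9, -3.4, 0], "hand": 0}, {"offset": [1.9, -3.4, 0], "hand": 0}], "newtons": 40}}

```text
invalid input
```

Call:
{"name": "move_arm", "arguments": {"motion": [{"offset": [1.9, -3.4, 0]}, {"offset": [1.9, -3.4, 0]}, {"offset": [1.9, -3.4, 0]}, {"offset": [1.9, -3.4, 0]}, {"offset": [1.9, -3.4, 0]}, {"offset": [1.9, -3.4, 0]}, {"offset": [1.9, -3.4, 0]}, {"offset": [1.9, -3.4, 0]}, {"offset": [1.9, -3.4, 0]}, {"offset": [1.9, -3.4, 0]}]}}

```text
invalid input
```

```bash
cat >> h.py <<'E'
np.set_printoptions(precision=4,suppress=True)
MARK=np.array([.515,.0305]);YAW=np.radians(4.75)
def st(w): # world -> stage coords mm
    d=np.asarray(w)[...,:2]-MARK;c,s=np.cos(YAW),np.sin(YAW)
    return np.stack([d[...,0]*c+d[...,1]*s,-d[...,0]*s+d[...,1]*c],-1)*1000
def rep():
    o=get_obs();R=o["eef_rot"];print("t",o["time_s"],"tcp",np.array(o["ee_pos"]),"stage",st(o["ee_pos"]),"yaw",np.degrees(np.arctan2(R[1][0],R[0][0])),"zdir",np.array(R)[:,2],"F",np.array(o["contact_force"]),"w",o["width"])
E
python3 - <<'E'
from h import *
rep()
p=get_image("wrist");save(p,"pics/w1.png");print(np.array(p["extrinsics"]),p["vertical_fov"])
w=redline(p)
if len(w): print("red",len(w),w.mean(0),w.min(0),w.max(0),np.polyfit(w[:,0],w[:,1],1))
t=modtop(p)
if len(t): print(cv2.minAreaRect((t[:,:2]*1000).astype(np.float32)),t.mean(0),np.percentile(st(t),[1,99],axis=0))
E
```

```text
t 0.7 tcp [ 0.2421 -0.5762  0.2314] stage [-322.2095 -582.044 ] yaw 22.790286772546192 zdir [ 0.     -0.0001 -1.    ] F [ 0.23   -0.1296 -0.1144] w 0.08496116940054102
[[ 0.3871  0.8823  0.2677  0.3107]
 [-0.9221  0.3699  0.1139 -0.5475]
 [ 0.0015 -0.2909  0.9567  0.3749]
 [ 0.      0.      0.      1.    ]] 59.959702596561954
```

View pics/w1.png

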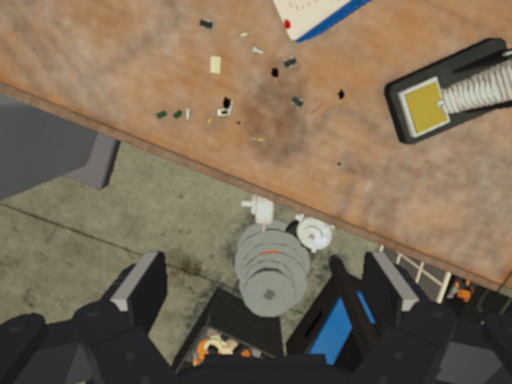

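The wrist view shows the bench edge and both fingers, because the arm hasn't moved: the calls were refused. I'll resend them with every field in each row.

Call:
{"name": "move_arm", "arguments": {"motion": [{"offset": [0, 0, 0], "dr": [0, 0, 0.105], "hand": 0}, {"offset": [0, 0, 0], "dr": [0, 0, 0.105], "hand": 0}, {"offset": [0, 0, 0], "dr": [0, 0, 0.105], "hand": 0}, {"offset": [1.9, -3.4, 0], "dr": [0, 0, 0], "hand": 0}, {"offset": [1.9, -3.4, 0], "dr": [0, 0, 0], "hand": 0}, {"offset": [1.9, -3.4, 0], "dr": [0, 0, 0], "hand": 0}, {"offset": [1.9, -3.4, 0], "dr": [0, 0, 0], "hand": 0}, {"offset": [1.9, -3.4, 0], "dr": [0, 0, 0], "hand": 0}, {"offset": [1.9, -3.4, 0], "dr": [0, 0, 0], "hand": 0}, {"offset": [1.9, -3.4, 0], "dr": [0, 0, 0], "hand": 0}], "newtons": 40}}

```text
time_s: 1.75
ee_pos: [0.3554, -0.3266, 0.2315]
eef_rot: [[0.997, 0.082, 0.001], [0.082, -0.997, -0.0], [0.0, 0.0, -1.0]]
contact_force: [0.5, -0.2, 0.2]
width: 0.0002
grasp_force: 0.0
```

Call:
{"name": "move_arm", "arguments": {"motion": [{"offset": [1.9, -3.4, 0], "dr": [0, 0, 0], "hand": 0}, {"offset": [1.9, -3.4, 0], "dr": [0, 0, 0], "hand": 0}, {"offset": [1.9, -3.4, 0], "dr": [0, 0, 0], "hand": 0}, {"offset": [1.9, -3.4, 0], "dr": [0, 0, 0], "hand": 0}, {"offset": [1.9, -3.4, 0], "dr": [0, 0, 0], "hand": 0}, {"offset": [1.9, -3.4, 0], "dr": [0, 0, 0], "hand": 0}, {"offset": [1.9, -3.4, 0], "dr": [0, 0, 0], "hand": 0}, {"offset": [1.9, -3.4, 0], "dr": [0, 0, 0], "hand": 0}, {"offset": [0, 0, 0], "dr": [0, 0, 0], "hand": 0}, {"offset": [0, 0, 0], "dr": [0, 0, 0], "hand": 0}]}}

```text
time_s: 2.75
ee_pos: [0.484, -0.0438, 0.2314]
eef_rot: [[0.996, 0.085, -0.0], [0.085, -0.996, -0.0], [-0.0, 0.0, -1.0]]
contact_force: [-0.2, 0.1, -0.1]
width: 0.0
grasp_force: 0.0
```

```bash
cat > look.py <<'E'
import sys
from h import *
rep()
for n in sys.argv[1].split(","):
    p=get_image(n)
    if len(sys.argv)>2: save(p,sys.argv[2])
    w=redline(p)
    if len(w): print(n,"red",len(w),w.mean(0),"stage",st(w).mean(0),st(w).min(0),st(w).max(0),np.degrees(np.arctan(np.polyfit(w[:,0],w[:,1],1)[0])))
    t=modtop(p)
    if len(t):
        b=cv2.minAreaRect((t[:,:2]*1000).astype(np.float32)); print(n,"mod",b,"stage",st(np.array(b[0])/1000),"p1,99",np.percentile(st(t),[1,99],axis=0).ravel())
E
python3 look.py wrist pics/w2.png
```

```text
t 2.75 tcp [ 0.484  -0.0438  0.2314] stage [-37.0152 -71.4725] yaw 4.869012264644483 zdir [-0.0002 -0.0005 -1.    ] F [-0.2064  0.1232 -0.1422] w 6.202047862193891e-06
wrist red 303 [0.5165 0.0315 0.04  ] stage [1.5512 0.9231] [-48.1758  -1.1223] [47.2023  4.5869] 5.006927866334557
wrist mod ((512.5287475585938, 68.4295425415039), (69.51038360595703, 48.859169006347656), 4.876280784606934) stage [ 0.6781 38.0039] p1,99 [-33.5477  13.9847  34.6263  60.4111]
```

View pics/w2.png

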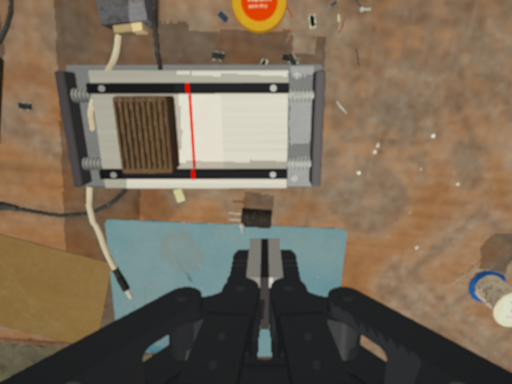

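The wrist view shows the module at (146,135), the line at (190,130) and the closed fingers at (265,265). The measurements agree: the module is at y ≈ +37 mm. I'll go over to its +y side.

Call:
{"name": "move_arm", "arguments": {"motion": [{"offset": [0.9, -4, 0], "dr": [0, 0, 0], "hand": 0}, {"offset": [0.9, -4, 0], "dr": [0, 0, 0], "hand": 0}, {"offset": [0.9, -4, 0], "dr": [0, 0, 0], "hand": 0}, {"offset": [1.0, -4.2, 0], "dr": [0, 0, 0], "hand": 0}, {"offset": [0, 0, 4], "dr": [0, 0, 0], "hand": 0}, {"offset": [0, 0, 4], "dr": [0, 0, 0], "hand": 0}, {"offset": [0, 0, 4], "dr": [0, 0, 0], "hand": 0}, {"offset": [0, 0, 3], "dr": [0, 0, 0], "hand": 0}, {"offset": [0, 0, 0], "dr": [0, 0, 0], "hand": 0}, {"offset": [0, 0, 0], "dr": [0, 0, 0], "hand": 0}]}}

```text
time_s: 3.8
ee_pos: [0.5079, 0.1126, 0.0815]
eef_rot: [[0.996, 0.091, -0.002], [0.091, -0.996, 0.005], [-0.001, -0.005, -1.0]]
contact_force: [0.3, 0.3, 0.6]
width: 0.0
grasp_force: 0.0
```

```bash
sed -i 's/\[.515,.0305\]/[.5155,.031]/' h.py; python3 look.py top,wrist
```

```text
t 3.8 tcp [0.5079 0.1126 0.0815] stage [-0.8433 81.993 ] yaw 5.23420523562503 zdir [-0.0015  0.0052 -1.    ] F [0.2988 0.3356 0.5957] w 1.424424177401517e-05
top red 30 [0.5351 0.0322 0.04  ] stage [19.6729 -0.4312] [-3.2424 -1.9155] [49.4528  0.9936] 4.732009617510586
wrist red 793 [0.5172 0.0291 0.04  ] stage [ 1.523  -2.0463] [-52.9392  -7.0199] [45.1858  0.6138] 4.807906656782774
wrist mod ((512.9278564453125, 68.98947143554688), (69.22386169433594, 48.282554626464844), 5.254660606384277) stage [ 0.5825 38.072 ] p1,99 [-27.108   15.1993  34.8089  62.0792]
```

Call:
{"name": "move_arm", "arguments": {"motion": [{"offset": [0.1, -0.6, 0], "dr": [0, 0, 0], "hand": 0}, {"offset": [0, 0, 1.4], "dr": [0, 0, 0], "hand": 0}, {"offset": [0, 0, 1.4], "dr": [0, 0, 0], "hand": 0}, {"offset": [0, 0, 0], "dr": [0, 0, 0], "hand": 0}, {"offset": [0, 0, 0], "dr": [0, 0, 0], "hand": 0}]}}

```text
time_s: 4.4
ee_pos: [0.5094, 0.1171, 0.0544]
eef_rot: [[0.995, 0.098, 0.001], [0.098, -0.995, 0.008], [0.001, -0.008, -1.0]]
contact_force: [-0.0, -0.3, 0.3]
width: 0.0003
grasp_force: 0.0
```

Call:
{"name": "move_arm", "arguments": {"motion": [{"offset": [0, 0.2, 0], "dr": [0, 0, 0.012], "hand": 0}, {"offset": [0, 0.2, 0], "dr": [0, 0, 0], "hand": 0}, {"offset": [0, 0.2, 0], "dr": [0, 0, 0], "hand": 0}, {"offset": [0, 0.2, 0], "dr": [0, 0, 0], "hand": 0}, {"offset": [0, 0.2, 0], "dr": [0, 0, 0], "hand": 0}, {"offset": [0, 0.2, 0], "dr": [0, 0, 0], "hand": 0}, {"offset": [0, 0.2, 0], "dr": [0, 0, 0], "hand": 0}, {"offset": [0, 0.2, 0], "dr": [0, 0, 0], "hand": 0}]}}

```text
time_s: 5.2
ee_pos: [0.5105, 0.099, 0.0533]
eef_rot: [[0.996, 0.089, -0.001], [0.089, -0.996, 0.01], [0.0, -0.01, -1.0]]
contact_force: [0.7, 2.2, 2.3]
width: 0.0001
grasp_force: 0.9
```

Call:
{"name": "move_arm", "arguments": {"motion": [{"offset": [0, 0.2, -0.1], "dr": [0, 0, 0], "hand": 0}, {"offset": [0, 0.2, 0], "dr": [0, 0, 0], "hand": 0}, {"offset": [0, 0.2, 0], "dr": [0, 0, 0], "hand": 0}, {"offset": [0, 0.2, 0], "dr": [0, 0, 0], "hand": 0}, {"offset": [0, 0.2, 0], "dr": [0, 0, 0], "hand": 0}]}}

```text
time_s: 5.7
ee_pos: [0.511, 0.0888, 0.0539]
eef_rot: [[0.996, 0.089, -0.002], [0.089, -0.996, 0.01], [-0.001, -0.01, -1.0]]
contact_force: [-0.4, 1.6, -0.5]
width: 0.0003
grasp_force: 1.0
```

```bash
python3 look.py top,wrist pics/w3.png
```

```text
t 5.7 tcp [0.511  0.0888 0.0539] stage [ 0.2766 57.967 ] yaw 5.094249696772902 zdir [-0.0015  0.0096 -1.    ] F [-0.4321  1.6411 -0.5376] w 0.0002824663818594614
wrist red 284 [0.5535 0.0213 0.04  ] stage [ 37.0738 -12.8466] [ 27.4431 -16.0525] [44.945  -8.8518] -10.264106950138812
wrist mod ((525.3638305664062, 53.51506805419922), (76.26854705810547, 64.21173858642578), 59.70561981201172) stage [11.6944 21.6209] p1,99 [-12.5481  -1.5184  34.4022  68.7454]
```

Call:
{"name": "move_arm", "arguments": {"motion": [{"offset": [0, 0.22, 0], "dr": [0, 0, 0], "hand": 0}, {"offset": [0, 0.22, 0], "dr": [0, 0, 0], "hand": 0}, {"offset": [0, 0.22, 0], "dr": [0, 0, 0], "hand": 0}, {"offset": [0, 0.22, 0], "dr": [0, 0, 0], "hand": 0}, {"offset": [0, 0.22, 0], "dr": [0, 0, 0], "hand": 0}, {"offset": [0, 0.22, 0], "dr": [0, 0, 0], "hand": 0}, {"offset": [0, 0.22, 0], "dr": [0, 0, 0], "hand": 0}, {"offset": [0, 0.22, 0], "dr": [0, 0, 0], "hand": 0}, {"offset": [0, 0.22, 0], "dr": [0, 0, 0], "hand": 0}, {"offset": [0, 0.22, 0], "dr": [0, 0, 0], "hand": 0}]}}

```text
time_s: 6.8
ee_pos: [0.5132, 0.0668, 0.0539]
eef_rot: [[0.996, 0.089, -0.001], [0.089, -0.996, 0.009], [-0.0, -0.01, -1.0]]
contact_force: [-0.8, 2.4, -0.6]
width: 0.0
grasp_force: 1.0
```

```bash
cat > look.py <<'E'
import sys
from h import *
rep()
for n in sys.argv[1].split(","):
    p=get_image(n)
    if len(sys.argv)>2: save(p,sys.argv[2])
    w=redline(p)
    if len(w): s=st(w); print(n,"red",len(w),"stage med",np.median(s,0),s.min(0),s.max(0))
    t=modtop(p)
    if len(t):
        s=st(t)
        for lo in (-30,-20,20): # edge profile in lateral bands
            q=s[(s[:,0]>lo)&(s[:,0]<lo+10)]
            if len(q): print(n,"x",lo,"y 1,99",np.percentile(q[:,1],[1,99]))
E
python3 look.py top,side,wrist
```

```text
t 6.8 tcp [0.5132 0.0668 0.0539] stage [ 0.6769 35.8771] yaw 5.091498440350275 zdir [-0.001   0.0095 -1.    ] F [-0.7599  2.4364 -0.643 ] w 4.667410063232784e-05
side red 6 stage med [-35.8894  -3.3828] [-39.2658  -5.3226] [-32.5015  -1.4342]
side x -30 y 1,99 [-26.4967  18.6025]
side x -20 y 1,99 [-27.0894  39.8563]
side x 20 y 1,99 [-26.8391  18.6063]
wrist red 205 stage med [ 38.7903 -12.2346] [ 33.2659 -14.3796] [44.6805 -8.7846]
wrist x -30 y 1,99 [-12.3514  -6.6883]
wrist x -20 y 1,99 [-25.642  -14.8061]
wrist x 20 y 1,99 [-23.6956  21.8143]
```

Call:
{"name": "move_arm", "arguments": {"motion": [{"offset": [0, 0.23, 0], "dr": [0, 0, 0], "hand": 0}, {"offset": [0, 0.23, 0], "dr": [0, 0, 0], "hand": 0}, {"offset": [0, 0.23, 0], "dr": [0, 0, 0], "hand": 0}, {"offset": [0, 0.23, 0], "dr": [0, 0, 0], "hand": 0}, {"offset": [0, 0.23, 0], "dr": [0, 0, 0], "hand": 0}, {"offset": [0, 0.23, 0], "dr": [0, 0, 0], "hand": 0}, {"offset": [0, 0.23, 0], "dr": [0, 0, 0], "hand": 0}, {"offset": [0, 0.23, 0], "dr": [0, 0, 0], "hand": 0}, {"offset": [0, 0.23, 0], "dr": [0, 0, 0], "hand": 0}, {"offset": [0, 0.23, 0], "dr": [0, 0, 0], "hand": 0}]}}

```text
time_s: 7.95
ee_pos: [0.5154, 0.044, 0.0538]
eef_rot: [[0.996, 0.089, -0.001], [0.089, -0.996, 0.01], [0.0, -0.01, -1.0]]
contact_force: [-0.5, 2.2, -0.0]
width: -0.0003
grasp_force: 1.4
```

Call:
{"name": "move_arm", "arguments": {"motion": [{"offset": [0, -0.5, 0], "dr": [0, 0, 0], "hand": 0}, {"offset": [0, -0.5, 0], "dr": [0, 0, 0], "hand": 0}, {"offset": [0, -0.7, 0], "dr": [0, 0, 0], "hand": 0}, {"offset": [0, -1.0, 0], "dr": [0, 0, 0], "hand": 0}, {"offset": [0, -1.0, 0], "dr": [0, 0, 0], "hand": 0}, {"offset": [0, 0, 0], "dr": [0, 0, 0], "hand": 0}, {"offset": [0, 0, 0], "dr": [0, 0, 0], "hand": 0}]}}

```text
time_s: 8.65
ee_pos: [0.5119, 0.0814, 0.054]
eef_rot: [[0.996, 0.09, -0.001], [0.09, -0.996, 0.009], [-0.0, -0.009, -1.0]]
contact_force: [0.3, -0.4, -0.9]
width: 0.0003
grasp_force: 0.0
```

```bash
python3 look.py top,side,wrist pics/w4.png
```

```text
t 8.65 tcp [0.5119 0.0814 0.054 ] stage [ 0.5736 50.518 ] yaw 5.153595079745158 zdir [-0.0009  0.0091 -1.    ] F [ 0.2675 -0.4354 -0.93  ] w 0.00030175017234335637
side red 9 stage med [-36.605    7.4271] [-41.7922   4.9546] [-31.3802   9.1534]
side x -30 y 1,99 [-36.3497   9.683 ]
side x -20 y 1,99 [-36.2401  52.8909]
side x 20 y 1,99 [-35.5619   8.6219]
wrist red 199 stage med [38.7465 -2.9861] [33.2293 -5.0783] [44.6371  0.6011]
wrist x -30 y 1,99 [-32.5682   3.6556]
wrist x -20 y 1,99 [-32.1925  -1.0772]
wrist x 20 y 1,99 [-32.5887  12.121 ]
```

View pics/w4.png

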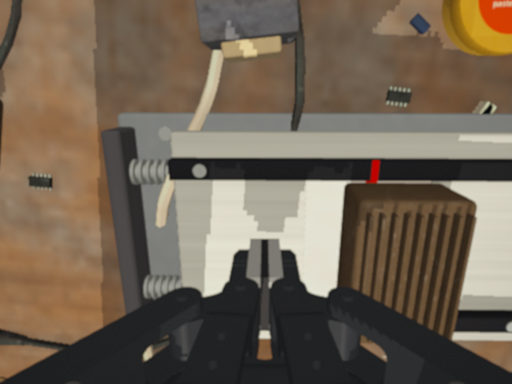

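The wrist view shows the module at (408,265), past the red tick at (376,172), so it rests about 11 mm beyond the line. I'll lift and look unobstructed from the -y side.

Call:
{"name": "move_arm", "arguments": {"motion": [{"offset": [0, -0.5, -4], "dr": [0, 0, 0], "hand": 0}, {"offset": [0, 0, -4.5], "dr": [0, 0, 0], "hand": 0}, {"offset": [0, 0, -4.5], "dr": [0, 0, 0], "hand": 0}, {"offset": [0, 4.3, 0], "dr": [0, 0, 0], "hand": 0}, {"offset": [0, 4.3, 0], "dr": [0, 0, 0], "hand": 0}, {"offset": [0, 4.3, 0], "dr": [0, 0, 0], "hand": 0}, {"offset": [0, 0, 0], "dr": [0, 0, 0], "hand": 0}, {"offset": [0, 0, 0], "dr": [0, 0, 0], "hand": 0}]}}

```text
time_s: 9.6
ee_pos: [0.5229, -0.0449, 0.1827]
eef_rot: [[0.996, 0.086, -0.001], [0.086, -0.996, 0.01], [-0.0, -0.01, -1.0]]
contact_force: [0.2, 0.8, 0.3]
width: -0.0
grasp_force: 0.0
```

```bash
cat > look2.py <<'E'
import sys
from h import *
rep()
for n in sys.argv[1].split(","):
    p=get_image(n)
    if len(sys.argv)>2: save(p,sys.argv[2])
    a=p["frame"].astype(int);W=cloud(p)
    m=(a[...,0]>110)&(a[...,0]-a[...,1]>60)&(a[...,0]-a[...,2]>60)
    s=st(W); k=m&(abs(s[...,0])<52)&(abs(s[...,1])<25)
    print(n,"red by depth",k.sum(),np.median(s[k],0) if k.any() else "", np.nanmedian(W[k][:,2]) if k.any() else "")
    q=ray(p,np.argwhere(k)[:,::-1],.048) if k.any() else np.zeros((0,3)); sq=st(q)
    e=abs(sq[:,0])>36; 
    if e.any(): print("  ticks(z48) y",np.mean(sq[e][:,1]), "x<",np.mean(sq[e&(sq[:,0]<0)][:,1]),"x>",np.mean(sq[e&(sq[:,0]>0)][:,1]))
    Z=W[...,2];k=(Z>.06)&(Z<.085)&(abs(s[...,0])<40)&(s[...,1]>-60)&(s[...,1]<80)
    for lo in (-30,-20,-10,0,10,20):
        b=k&(s[...,0]>lo)&(s[...,0]<lo+10)
        if b.any(): y=np.percentile(s[b][:,1],[1,99]); print("  mod x",lo,y,"mid",y.mean())
E
python3 look2.py top,wrist
```

```text
t 9.6 tcp [ 0.5229 -0.0449  0.1827] stage [  1.1302 -76.2102] yaw 4.931540292076698 zdir [-0.0013  0.01   -0.9999] F [0.1625 0.8398 0.2683] w -4.894974621685341e-05
top red by depth 13 [-37.0996  -0.2412] 0.04727524472261735
  ticks(z48) y -0.3152053959425063 x< -0.34336020704429693 x> -0.24012589967106454
  mod x -30 [-34.9787  10.574 ] mid -12.202350751374308
  mod x -20 [-35.5002  12.095 ] mid -11.702595475902314
  mod x -10 [-35.6226  11.867 ] mid -11.877802382964273
  mod x 0 [-34.0199  11.4382] mid -11.290836222896058
  mod x 10 [-34.6833  11.1324] mid -11.775454822191692
  mod x 20 [-35.145   10.7026] mid -12.22118289037902
wrist red by depth 85 [39.3277 -0.4113] 0.04881618286967382
  ticks(z48) y -0.0609322596038536 x< -0.21474976977209662 x> -0.029688077850929247
  mod x -30 [-36.3129  10.6432] mid -12.83485015135603
  mod x -20 [-36.2966  10.7469] mid -12.774864196076235
  mod x -10 [-36.3536  10.8922] mid -12.730682535557563
  mod x 0 [-36.3395  10.8672] mid -12.736143831398028
  mod x 10 [-36.2953  10.7319] mid -12.781697148742008
  mod x 20 [-36.3231  10.5505] mid -12.886304278237633
```

The module rests at about −12.5 mm. One more light tap from the +y side will bring it to −15.

Call:
{"name": "move_arm", "arguments": {"motion": [{"offset": [0, -4.1, 0], "dr": [0, 0, 0], "hand": 0}, {"offset": [0, -4.1, 0], "dr": [0, 0, 0], "hand": 0}, {"offset": [0, -4.1, 0], "dr": [0, 0, 0], "hand": 0}, {"offset": [0, 0, 0], "dr": [0, 0, 0], "hand": 0}, {"offset": [0, 0, 4], "dr": [0, 0, 0], "hand": 0}, {"offset": [0, 0, 4], "dr": [0, 0, 0], "hand": 0}, {"offset": [0, 0, 4], "dr": [0, 0, 0], "hand": 0}, {"offset": [0, 0, 0.8], "dr": [0, 0, 0], "hand": 0}, {"offset": [0, 0, 0], "dr": [0, 0, 0], "hand": 0}, {"offset": [0, 0, 0], "dr": [0, 0, 0], "hand": 0}]}}

```text
time_s: 10.7
ee_pos: [0.5135, 0.0801, 0.0576]
eef_rot: [[0.996, 0.089, 0.002], [0.089, -0.996, 0.01], [0.002, -0.009, -1.0]]
contact_force: [-0.1, 0.2, -0.1]
width: 0.0
grasp_force: 0.0
```

```bash
python3 -c "from h import *; rep()"
```

```text
t 10.7 tcp [0.5135 0.0801 0.0576] stage [ 2.1005 49.095 ] yaw 5.115844637312753 zdir [ 0.0016  0.0095 -1.    ] F [-0.139   0.2282 -0.1294] w 3.440565227339378e-05
```

Call:
{"name": "move_arm", "arguments": {"motion": [{"offset": [-0.1, 0.6, 0.3], "dr": [0, 0, 0], "hand": 0}, {"offset": [0, 0.4, 0], "dr": [0, 0, 0], "hand": 0}, {"offset": [0, 0.25, 0], "dr": [0, 0, 0], "hand": 0}, {"offset": [0, 0.25, 0], "dr": [0, 0, 0], "hand": 0}, {"offset": [0, 0.25, 0], "dr": [0, 0, 0], "hand": 0}, {"offset": [0, 0.25, 0], "dr": [0, 0, 0], "hand": 0}, {"offset": [0, 0.25, 0], "dr": [0, 0, 0], "hand": 0}, {"offset": [0, 0.25, 0], "dr": [0, 0, 0], "hand": 0}, {"offset": [0, 0.25, 0], "dr": [0, 0, 0], "hand": 0}, {"offset": [0, 0.25, 0], "dr": [0, 0, 0], "hand": 0}]}}

```text
time_s: 11.7
ee_pos: [0.5137, 0.0502, 0.0527]
eef_rot: [[0.996, 0.089, -0.001], [0.089, -0.996, 0.01], [-0.0, -0.01, -1.0]]
contact_force: [0.0, 1.0, 0.6]
width: -0.0
grasp_force: 0.9
```

Call:
{"name": "move_arm", "arguments": {"motion": [{"offset": [0, 0.23, 0], "dr": [0, 0, 0], "hand": 0}, {"offset": [0, 0.23, 0], "dr": [0, 0, 0], "hand": 0}, {"offset": [0, 0.23, 0], "dr": [0, 0, 0], "hand": 0}, {"offset": [0, 0.2, 0], "dr": [0, 0, 0], "hand": 0}]}}

```text
time_s: 12.1
ee_pos: [0.5144, 0.0413, 0.0527]
eef_rot: [[0.996, 0.089, -0.001], [0.089, -0.996, 0.01], [-0.0, -0.01, -1.0]]
contact_force: [-0.8, 3.5, 2.3]
width: 0.0002
grasp_force: 1.7
```

```bash
python3 -c "from h import *; rep()"
```

```text
t 12.1 tcp [0.5144 0.0413 0.0527] stage [-0.2051 10.3833] yaw 5.1056878318638015 zdir [-0.0011  0.0104 -0.9999] F [-0.7633  3.4997  2.3334] w 0.00017196597510163317
```

At the target. I'll retract, lift and move over to the −y side.

Call:
{"name": "move_arm", "arguments": {"motion": [{"offset": [0, -0.5, 0], "dr": [0, 0, 0], "hand": 0}, {"offset": [0, -0.5, 0], "dr": [0, 0, 0], "hand": 0}, {"offset": [0, -0.7, 0], "dr": [0, 0, 0], "hand": 0}, {"offset": [0, -1.0, 0], "dr": [0, 0, 0], "hand": 0}, {"offset": [0, -0.6, -1], "dr": [0, 0, 0], "hand": 0}, {"offset": [0, 0, -4], "dr": [0, 0, 0], "hand": 0}, {"offset": [0, 0, -4], "dr": [0, 0, 0], "hand": 0}, {"offset": [0, 0, -4], "dr": [0, 0, 0], "hand": 0}, {"offset": [0, 4, 0], "dr": [0, 0, 0], "hand": 0}, {"offset": [0, 4, 0], "dr": [0, 0, 0], "hand": 0}]}}

```text
time_s: 13.1
ee_pos: [0.5207, -0.0068, 0.1855]
eef_rot: [[0.996, 0.092, 0.005], [0.092, -0.996, 0.008], [0.006, -0.008, -1.0]]
contact_force: [0.7, -0.0, -0.7]
width: -0.0
grasp_force: 0.0
```

Call:
{"name": "move_arm", "arguments": {"motion": [{"offset": [0, 4.2, 0], "dr": [0, 0, 0], "hand": 0}, {"offset": [0, 0, 0], "dr": [0, 0, 0], "hand": 0}, {"offset": [0, 0, 0], "dr": [0, 0, 0], "hand": 0}]}}

```text
time_s: 13.4
ee_pos: [0.5226, -0.0492, 0.1824]
eef_rot: [[0.996, 0.087, -0.001], [0.087, -0.996, 0.01], [0.0, -0.01, -1.0]]
contact_force: [-0.1, -0.2, 0.1]
width: -0.0001
grasp_force: 0.0
```

```bash
python3 look2.py top,wrist
```

```text
t 13.4 tcp [ 0.5226 -0.0492  0.1824] stage [  0.43   -80.4731] yaw 4.993583978062043 zdir [-0.0006  0.0096 -1.    ] F [-0.0611 -0.1791  0.1473] w -5.612048975206596e-05
top red by depth 13 [-37.1358  -0.2995] 0.04732416047634591
  ticks(z48) y -0.3152053959425063 x< -0.34336020704429693 x> -0.24012589967106454
  mod x -30 [-34.8066  10.5914] mid -12.107587399324139
  mod x -20 [-35.4604  12.0529] mid -11.70373424287515
  mod x -10 [-35.9658  11.7968] mid -12.084489918137802
  mod x 0 [-34.0918  11.4871] mid -11.302341352427822
  mod x 10 [-34.608   11.0619] mid -11.773025464983416
  mod x 20 [-35.2011  10.7501] mid -12.225505340114257
wrist red by depth 84 [39.833  -0.3047] 0.04884947831078057
  ticks(z48) y -0.05014852398026448 x< -0.26791215758371445 x> -0.005213171014473218
  mod x -30 [-36.4808  10.6681] mid -12.906373127752282
  mod x -20 [-36.4285  10.5102] mid -12.959168496659917
  mod x -10 [-36.4763  10.5627] mid -12.956764129869953
  mod x 0 [-36.497   10.5916] mid -12.952713641622697
  mod x 10 [-36.4833  10.3906] mid -13.046394373773351
  mod x 20 [-36.5075  10.4858] mid -13.010873165627093
```

It stuck and only the platen moved, because static friction is higher. I'll tap again, slightly farther.

Call:
{"name": "move_arm", "arguments": {"motion": [{"offset": [0, -4.2, 0], "dr": [0, 0, 0], "hand": 0}, {"offset": [0, -4.2, 0], "dr": [0, 0, 0], "hand": 0}, {"offset": [0, -4.1, 0], "dr": [0, 0, 0], "hand": 0}, {"offset": [0, 0, 0], "dr": [0, 0, 0], "hand": 0}, {"offset": [0, 0, 4], "dr": [0, 0, 0], "hand": 0}, {"offset": [0, 0, 4], "dr": [0, 0, 0], "hand": 0}, {"offset": [0, 0, 4], "dr": [0, 0, 0], "hand": 0}, {"offset": [0, 0, 0.8], "dr": [0, 0, 0], "hand": 0}, {"offset": [0, 0, 0], "dr": [0, 0, 0], "hand": 0}]}}

```text
time_s: 14.4
ee_pos: [0.5095, 0.0772, 0.0538]
eef_rot: [[0.996, 0.09, -0.005], [0.09, -0.996, 0.009], [-0.004, -0.01, -1.0]]
contact_force: [0.8, 0.8, 0.9]
width: 0.0
grasp_force: 0.0
```

Call:
{"name": "move_arm", "arguments": {"motion": [{"offset": [0, 0.6, 0], "dr": [0, 0, 0], "hand": 0}, {"offset": [0, 0.3, 0], "dr": [0, 0, 0], "hand": 0}, {"offset": [0, 0.25, 0], "dr": [0, 0, 0], "hand": 0}, {"offset": [0, 0.25, 0], "dr": [0, 0, 0], "hand": 0}, {"offset": [0, 0.25, 0], "dr": [0, 0, 0], "hand": 0}, {"offset": [0, 0.25, 0], "dr": [0, 0, 0], "hand": 0}, {"offset": [0, 0.25, 0], "dr": [0, 0, 0], "hand": 0}, {"offset": [0, 0.25, 0], "dr": [0, 0, 0], "hand": 0}, {"offset": [0, 0.25, 0], "dr": [0, 0, 0], "hand": 0}, {"offset": [0, 0.25, 0], "dr": [0, 0, 0], "hand": 0}]}}

```text
time_s: 15.4
ee_pos: [0.5139, 0.0483, 0.0548]
eef_rot: [[0.996, 0.089, -0.001], [0.089, -0.996, 0.01], [-0.0, -0.01, -1.0]]
contact_force: [-0.8, 2.5, 1.5]
width: -0.0002
grasp_force: 1.0
```

```bash
python3 -c "from h import *; rep()"
```

```text
t 15.4 tcp [0.5139 0.0483 0.0548] stage [-0.1924 17.3421] yaw 5.107215104840301 zdir [-0.001   0.0103 -0.9999] F [-0.7561  2.4819  1.5236] w -0.00016856147996611767
```

Call:
{"name": "move_arm", "arguments": {"motion": [{"offset": [0, 0.22, 0], "dr": [0, 0, 0], "hand": 0}, {"offset": [0, 0.22, 0], "dr": [0, 0, 0], "hand": 0}, {"offset": [0, 0.22, 0], "dr": [0, 0, 0], "hand": 0}, {"offset": [0, 0.2, 0], "dr": [0, 0, 0], "hand": 0}]}}

```text
time_s: 15.8
ee_pos: [0.5146, 0.0397, 0.0548]
eef_rot: [[0.996, 0.089, -0.001], [0.089, -0.996, 0.01], [-0.0, -0.01, -1.0]]
contact_force: [-1.5, 4.1, 3.4]
width: 0.0001
grasp_force: 1.9
```

```bash
python3 look2.py side; python3 -c "
from h import *
rep()"
```

```text
t 15.8 tcp [0.5146 0.0397 0.0548] stage [-0.1413  8.7698] yaw 5.106564540365495 zdir [-0.001   0.0104 -0.9999] F [-1.4941  4.1366  3.3838] w 7.544391944898365e-05
side red by depth 6 [-40.5652 -17.4443] 0.04589043876991
  ticks(z48) y -19.38624924881807 x< -19.38624924881807 x> nan
  mod x -30 [-53.5255  -7.5797] mid -30.552600471181197
  mod x -20 [-53.2604  14.5421] mid -19.35914099094171
  mod x -10 [-53.3992   5.7404] mid -23.829398244612662
  mod x 0 [-53.2232  -2.5871] mid -27.905138174831386
  mod x 10 [-53.4971  -8.4722] mid -30.9846549503118
  mod x 20 [-53.7645  -8.3114] mid -31.037947032495268
t 15.85 tcp [0.5147 0.0394 0.0547] stage [-0.1126  8.4339] yaw 5.091877651347788 zdir [-0.0009  0.0098 -1.    ] F [-0.1433  3.1408  2.9665] w -3.078173166087573e-05
  return _methods._mean(a, axis=axis, dtype=dtype,
  ret = ret.dtype.type(ret / rcount)
```

Call:
{"name": "move_arm", "arguments": {"motion": [{"offset": [0, 0, -0.1], "dr": [0, 0, 0], "hand": 0}, {"offset": [0, 0.05, 0], "dr": [0, 0, 0], "hand": 0}]}}

```text
time_s: 16.05
ee_pos: [0.5144, 0.0389, 0.0554]
eef_rot: [[0.996, 0.089, -0.001], [0.089, -0.996, 0.009], [-0.001, -0.009, -1.0]]
contact_force: [0.1, 1.4, -0.9]
width: 0.0
grasp_force: 1.0
```

```bash
python3 look2.py side 2>/dev/null; python3 -c "
from h import *
rep()"
```

```text
t 16.05 tcp [0.5144 0.0389 0.0554] stage [-0.4146  7.9129] yaw 5.0936806211434185 zdir [-0.0014  0.009  -1.    ] F [ 0.0628  1.4238 -0.9004] w 4.886974188181667e-05
side red by depth 6 [-40.1049  -9.1753] 0.045585144361197705
  ticks(z48) y -11.81987224663608 x< -11.81987224663608 x> nan
  mod x -30 [-54.8086  -8.9321] mid -31.870341449905318
  mod x -20 [-53.793   14.8081] mid -19.492467988625627
  mod x -10 [-54.3114   2.6288] mid -25.841299968997394
  mod x 0 [-54.3986  -2.7976] mid -28.59811695939507
  mod x 10 [-54.9316  -8.9492] mid -31.940393729120032
  mod x 20 [-53.6362  -9.3223] mid -31.47924644779656
t 16.1 tcp [0.5144 0.0388 0.0553] stage [-0.4548  7.8688] yaw 5.093045374809272 zdir [-0.0015  0.009  -1.    ] F [ 0.1776  1.5775 -0.6171] w -0.0003700235042256382
```

It slipped. I'll release and go round to the −y side.

Call:
{"name": "move_arm", "arguments": {"motion": [{"offset": [0, -0.5, 0], "dr": [0, 0, 0], "hand": 0}, {"offset": [0, -0.5, 0], "dr": [0, 0, 0], "hand": 0}, {"offset": [0, -0.7, 0], "dr": [0, 0, 0], "hand": 0}, {"offset": [0, -1.0, 0], "dr": [0, 0, 0], "hand": 0}, {"offset": [0, -0.6, -1], "dr": [0, 0, 0], "hand": 0}, {"offset": [0, 0, -4], "dr": [0, 0, 0], "hand": 0}, {"offset": [0, 0, -4], "dr": [0, 0, 0], "hand": 0}, {"offset": [0, 0, -4], "dr": [0, 0, 0], "hand": 0}, {"offset": [0, 4, 0], "dr": [0, 0, 0], "hand": 0}, {"offset": [0, 4, 0], "dr": [0, 0, 0], "hand": 0}]}}

```text
time_s: 17.1
ee_pos: [0.5209, -0.0089, 0.1885]
eef_rot: [[0.996, 0.092, 0.005], [0.092, -0.996, 0.008], [0.006, -0.008, -1.0]]
contact_force: [0.4, -0.1, -1.0]
width: -0.0004
grasp_force: 0.0
```

Call:
{"name": "move_arm", "arguments": {"motion": [{"offset": [0, 4.2, 0], "dr": [0, 0, 0], "hand": 0}, {"offset": [0, 1, 0], "dr": [0, 0, 0], "hand": 0}, {"offset": [0, 0, 0], "dr": [0, 0, 0], "hand": 0}, {"offset": [0, 0, 0], "dr": [0, 0, 0], "hand": 0}]}}

```text
time_s: 17.5
ee_pos: [0.5234, -0.0599, 0.1849]
eef_rot: [[0.996, 0.089, -0.001], [0.089, -0.996, 0.01], [-0.0, -0.01, -1.0]]
contact_force: [0.6, 0.1, -0.2]
width: 0.0002
grasp_force: 0.0
```

```bash
python3 look2.py top,wrist
```

```text
t 17.5 tcp [ 0.5234 -0.0599  0.1849] stage [  0.3155 -91.2683] yaw 5.1131295758921835 zdir [-0.0012  0.0102 -0.9999] F [ 0.6356  0.0722 -0.2287] w 0.000207704960634786
top red by depth 13 [-37.265   -0.3196] 0.04669229119138796
  ticks(z48) y -0.3152053959425063 x< -0.34336020704429693 x> -0.24012589967106454
  mod x -30 [-43.8329   3.5227] mid -20.15509721796082
  mod x -20 [-42.2713   3.2664] mid -19.50243303222638
  mod x -10 [-42.7004   2.7757] mid -19.962334725006887
  mod x 0 [-43.2695   2.5265] mid -20.371540613250737
  mod x 10 [-43.8067   3.9966] mid -19.905059397867653
  mod x 20 [-41.8812   3.8058] mid -19.0377173606749
wrist red by depth 81 [39.5303 -0.4939] 0.04887667587052291
  ticks(z48) y -0.13173187749907722 x< -0.31406103270615465 x> -0.09121428745306
  mod x -30 [-44.6707   2.2004] mid -21.23515578480446
  mod x -20 [-44.6371   2.5203] mid -21.05841658605571
  mod x -10 [-44.5616   2.4075] mid -21.07702609710574
  mod x 0 [-44.4854   2.4178] mid -21.033825935691464
  mod x 10 [-44.5078   2.7466] mid -20.88058900749929
  mod x 20 [-44.4899   2.5991] mid -20.945386637506545
```

It rests at about −20.5 mm. The stiction came from fz, the finger dragging the module down, so I'll lift slightly at contact. Now I'll come down on the −y side.

Call:
{"name": "move_arm", "arguments": {"motion": [{"offset": [0, -1.3, 3], "dr": [0.008, 0, 0], "hand": 0}, {"offset": [0, 0, 4], "dr": [0, 0, 0.004], "hand": 0}, {"offset": [0, 0, 4], "dr": [0, 0, 0], "hand": 0}, {"offset": [0, 0, 1.9], "dr": [0, 0, 0], "hand": 0}, {"offset": [0, 0, 0], "dr": [0, 0, 0], "hand": 0}, {"offset": [0, 0, 0], "dr": [0, 0, 0], "hand": 0}]}}

```text
time_s: 18.2
ee_pos: [0.5223, -0.0449, 0.0561]
eef_rot: [[0.996, 0.086, -0.002], [0.086, -0.996, 0.018], [-0.001, -0.018, -1.0]]
contact_force: [0.6, -0.0, -0.1]
width: -0.0001
grasp_force: 0.0
```

```bash
python3 -c "from h import *; rep()"
```

```text
t 18.2 tcp [ 0.5223 -0.0449  0.0561] stage [  0.4605 -76.2099] yaw 4.9549848582630025 zdir [-0.0021  0.0177 -0.9998] F [ 0.646  -0.0432 -0.1317] w -9.352194567265406e-05
```

Call:
{"name": "move_arm", "arguments": {"motion": [{"offset": [0, -0.6, 0], "dr": [-0.018, 0, 0], "hand": 0}, {"offset": [0, -0.5, 0], "dr": [0, 0, 0], "hand": 0}, {"offset": [0, -0.22, 0], "dr": [0, 0, 0], "hand": 0}, {"offset": [0, -0.22, 0], "dr": [0, 0, 0], "hand": 0}, {"offset": [0, -0.22, 0], "dr": [0, 0, 0], "hand": 0}, {"offset": [0, -0.22, 0], "dr": [0, 0, 0], "hand": 0}, {"offset": [0, -0.22, -0.1], "dr": [0, 0, 0], "hand": 0}, {"offset": [0, -0.22, 0], "dr": [0, 0, 0], "hand": 0}, {"offset": [0, -0.22, 0], "dr": [0, 0, 0], "hand": 0}]}}

```text
time_s: 19.1
ee_pos: [0.52, -0.0198, 0.057]
eef_rot: [[0.996, 0.084, -0.0], [0.084, -0.996, -0.001], [-0.0, 0.001, -1.0]]
contact_force: [0.6, -1.9, 0.2]
width: 0.0001
grasp_force: 0.8
```

Call:
{"name": "move_arm", "arguments": {"motion": [{"offset": [0, -0.22, 0], "dr": [0, 0, 0], "hand": 0}, {"offset": [0, -0.22, 0], "dr": [0, 0, 0], "hand": 0}, {"offset": [0, -0.22, 0], "dr": [0, 0, 0], "hand": 0}, {"offset": [0, -0.22, 0], "dr": [0, 0, 0], "hand": 0}]}}

```text
time_s: 19.5
ee_pos: [0.5195, -0.0108, 0.057]
eef_rot: [[0.996, 0.085, 0.0], [0.085, -0.996, -0.001], [0.0, 0.001, -1.0]]
contact_force: [-0.1, -2.2, 0.6]
width: -0.0003
grasp_force: 1.2
```

```bash
python3 look2.py top,side 2>/dev/null; python3 -c "
from h import *
rep()"
```

```text
t 19.5 tcp [ 0.5195 -0.0108  0.057 ] stage [  0.5415 -42.0117] yaw 4.854758641370766 zdir [ 0.0004 -0.0009 -1.    ] F [-0.1499 -2.1961  0.5986] w -0.0003259209338117982
top red by depth 4 [44.7106 13.6494] 0.046410984564637436
  ticks(z48) y 13.16017419193538 x< nan x> 13.16017419193538
  mod x -30 [10.3862 19.2469] mid 14.816584080595838
  mod x -20 [ 7.5123 19.0892] mid 13.300737774499158
  mod x -10 [ 5.2024 18.7083] mid 11.955340263385859
  mod x 0 [ 7.312  18.3572] mid 12.834625253788856
  mod x 10 [17.6653 18.09  ] mid 17.87766071623758
  mod x 20 [17.2749 19.7458] mid 18.510376666557374
side red by depth 7 [-41.4762  11.1546] 0.046490107835827965
  ticks(z48) y 9.859298520015798 x< 9.859298520015798 x> nan
  mod x -30 [-28.7136  16.0697] mid -6.321950040025605
  mod x -20 [-48.7922  15.6185] mid -16.586859491651587
  mod x -10 [-56.2701  14.8212] mid -20.7244622716797
  mod x 0 [-55.6682  17.4463] mid -19.1109125049079
  mod x 10 [ 0.7982 16.0088] mid 8.403487329288067
t 19.6 tcp [ 0.5195 -0.0106  0.057 ] stage [  0.5066 -41.7573] yaw 4.883373549281709 zdir [ 0.0003 -0.0005 -1.    ] F [ 0.8762 -2.0166  0.3678] w 6.707081423613546e-05
```

Call:
{"name": "move_arm", "arguments": {"motion": [{"offset": [0, -0.2, 0], "dr": [0, 0, 0], "hand": 0}, {"offset": [0, -0.2, 0], "dr": [0, 0, 0], "hand": 0}, {"offset": [0, -0.2, 0], "dr": [0, 0, 0], "hand": 0}, {"offset": [0, -0.2, 0], "dr": [0, 0, 0], "hand": 0}, {"offset": [0, -0.2, 0], "dr": [0, 0, 0], "hand": 0}, {"offset": [0, -0.2, 0], "dr": [0, 0, 0], "hand": 0}, {"offset": [0, -0.2, 0], "dr": [0, 0, 0], "hand": 0}]}}

```text
time_s: 20.3
ee_pos: [0.5181, 0.0033, 0.057]
eef_rot: [[0.996, 0.085, -0.0], [0.085, -0.996, -0.001], [-0.0, 0.001, -1.0]]
contact_force: [0.5, -2.3, 0.4]
width: 0.0006
grasp_force: 1.4
```

```bash
python3 look2.py top,side 2>/dev/null; python3 -c "
from h import *
rep()"
```

```text
t 20.3 tcp [0.5181 0.0033 0.057 ] stage [  0.3308 -27.8214] yaw 4.866211987147417 zdir [-0.     -0.0006 -1.    ] F [ 0.5292 -2.3417  0.4062] w 0.0005566901630708601
top red by depth 3 [42.8998 13.7114] 0.04864092783022922
  ticks(z48) y 13.766140252231422 x< nan x> 13.766140252231422
  mod x -30 [32.7074 32.8202] mid 32.76380869939257
  mod x -20 [30.1656 32.5851] mid 31.37535670333217
  mod x -10 [25.5311 32.2854] mid 28.908205972326062
  mod x 0 [27.6184 31.9329] mid 29.775648519180066
  mod x 10 [31.4012 33.6682] mid 32.53472328345302
  mod x 20 [33.3336 33.5461] mid 33.439831440177855
side red by depth 9 [-42.4238  14.0933] 0.04528908285362243
  ticks(z48) y 11.514333997551311 x< 11.514333997551311 x> nan
  mod x -30 [-14.7142  30.8144] mid 8.05009630187502
  mod x -20 [-34.0926  30.9768] mid -1.557890022065699
  mod x -10 [-41.5131  30.7776] mid -5.367726830528129
  mod x 0 [-41.9701  30.5438] mid -5.713189048178194
  mod x 10 [15.2903 31.5166] mid 23.403429395137643
t 20.4 tcp [0.5181 0.0034 0.0569] stage [  0.3065 -27.7071] yaw 4.880714602484394 zdir [-0.0001 -0.0004 -1.    ] F [ 0.6853 -2.1294  1.3578] w 0.00014136022462114334
```

Call:
{"name": "move_arm", "arguments": {"motion": [{"offset": [0, -0.2, 0], "dr": [0, 0, 0], "hand": 0}, {"offset": [0, -0.2, 0], "dr": [0, 0, 0], "hand": 0}, {"offset": [0, 0, 0], "dr": [0, 0, 0], "hand": 0}]}}

```text
time_s: 20.7
ee_pos: [0.5178, 0.0074, 0.0569]
eef_rot: [[0.996, 0.085, -0.0], [0.085, -0.996, -0.0], [-0.0, 0.0, -1.0]]
contact_force: [0.0, -2.3, 0.9]
width: -0.0001
grasp_force: 1.4
```

```bash
python3 look2.py top,side 2>/dev/null; python3 -c "
from h import *
rep()"
```

```text
t 20.7 tcp [0.5178 0.0074 0.0569] stage [  0.3105 -23.746 ] yaw 4.87777154316469 zdir [-0.     -0.0004 -1.    ] F [ 0.0379 -2.2563  0.9045] w -0.00012197620361584864
top red by depth 0  
  mod x -20 [36.9115 37.0408] mid 36.97614417817536
  mod x -10 [32.2385 36.8465] mid 34.542485673731434
  mod x 0 [32.0765 36.4736] mid 34.27504720008858
  mod x 10 [36.0565 36.1338] mid 36.09511895685078
side red by depth 8 [-40.4519  15.103 ] 0.04570600135378486
  ticks(z48) y 11.785024382621867 x< 11.785024382621867 x> nan
  mod x -30 [-10.862   33.5695] mid 11.353747942343961
  mod x -20 [-31.1782  34.309 ] mid 1.5654058255508385
  mod x -10 [-37.5921  33.4537] mid -2.069190526489944
  mod x 0 [-37.5545  35.2001] mid -1.177195856181136
  mod x 10 [24.3967 33.9501] mid 29.17340507135829
t 20.8 tcp [0.5178 0.0072 0.0569] stage [  0.2814 -23.9212] yaw 4.869956557954453 zdir [-0.0001 -0.0006 -1.    ] F [ 0.1549 -2.5004  0.3327] w -2.49181084131033e-06
```

The expected rest is about 0. I'll release, back off and lift.

Call:
{"name": "move_arm", "arguments": {"motion": [{"offset": [0, 0.5, 0], "dr": [0, 0, 0], "hand": 0}, {"offset": [0, 0.5, 0], "dr": [0, 0, 0], "hand": 0}, {"offset": [0, 0.7, 0], "dr": [0, 0, 0], "hand": 0}, {"offset": [0, 1.5, 0], "dr": [0, 0, 0], "hand": 0}, {"offset": [0, 2, -1], "dr": [0, 0, 0], "hand": 0}, {"offset": [0, 1.5, -4], "dr": [0, 0, 0], "hand": 0}, {"offset": [0, 0, -4], "dr": [0, 0, 0], "hand": 0}, {"offset": [0, 0, -4], "dr": [0, 0, 0], "hand": 0}, {"offset": [0, 0, 0], "dr": [0, 0, 0], "hand": 0}, {"offset": [0, 0, 0], "dr": [0, 0, 0], "hand": 0}]}}

```text
time_s: 21.8
ee_pos: [0.5244, -0.0606, 0.1882]
eef_rot: [[0.996, 0.084, 0.003], [0.084, -0.996, -0.001], [0.003, 0.001, -1.0]]
contact_force: [-0.6, -0.2, -0.8]
width: -0.0001
grasp_force: 0.0
```

```bash
python3 look2.py top,wrist,side pics/s5.png 2>/dev/null
```

```text
t 21.8 tcp [ 0.5244 -0.0606  0.1882] stage [  1.2862 -92.0057] yaw 4.820523536664357 zdir [ 0.0028 -0.001  -1.    ] F [-0.5657 -0.222  -0.8019] w -0.0001323069865320916
top red by depth 13 [-37.3369  -0.2011] 0.048075370257292804
  ticks(z48) y -0.3152053959425063 x< -0.34336020704429693 x> -0.24012589967106454
  mod x -30 [-23.6004  23.4782] mid -0.061098735539740545
  mod x -20 [-24.0363  23.5069] mid -0.26465760579486464
  mod x -10 [-22.3683  23.1057] mid 0.3687328016316318
  mod x 0 [-22.6323  22.7872] mid 0.07745562448581289
  mod x 10 [-23.1688  22.5629] mid -0.30297718783729444
  mod x 20 [-23.5104  22.0671] mid -0.7216540482169869
wrist red by depth 88 [39.3858 -0.3815] 0.0488664076934307
  ticks(z48) y -0.09665043864878935 x< -0.22161465676246184 x> -0.06781254216101874
  mod x -30 [-24.9938  19.5079] mid -2.742944175892262
  mod x -20 [-24.8952  19.9897] mid -2.452758350032896
  mod x -10 [-24.9007  20.3623] mid -2.269192811062535
  mod x 0 [-24.8301  21.1788] mid -1.825654643514726
  mod x 10 [-24.7444  20.1388] mid -2.302799565401525
  mod x 20 [-24.6607  22.2209] mid -1.219883578894196
side red by depth 9 [-41.2633   0.3181] 0.046121726230329896
  ticks(z48) y -1.523203056782371 x< -1.523203056782371 x> nan
  mod x -30 [-25.0797  21.4499] mid -1.8148604840723461
  mod x -20 [-25.27    21.1162] mid -2.0768948854542
  mod x -10 [-25.1273  20.2838] mid -2.4217282724872096
  mod x 0 [-24.9398  20.7889] mid -2.0754555807040465
  mod x 10 [-24.5812  20.5864] mid -1.997422117061518
  mod x 20 [-24.4353  21.1063] mid -1.6645049282391788
```

All views put it within about 1 mm. I'll take one symmetric look with the wrist camera level with the line.

Call:
{"name": "move_arm", "arguments": {"motion": [{"offset": [-2.5, -3, -1], "dr": [0, 0, 0], "hand": 0}, {"offset": [-2.5, -3, -1], "dr": [0, 0, 0], "hand": 0}, {"offset": [-2, -3.2, -1], "dr": [0, 0, 0], "hand": 0}, {"offset": [0, 0, 0], "dr": [0, 0, 0], "hand": 0}, {"offset": [0, 0, 0], "dr": [0, 0, 0], "hand": 0}]}}

```text
time_s: 22.45
ee_pos: [0.4451, 0.0266, 0.2159]
eef_rot: [[0.996, 0.086, -0.001], [0.086, -0.996, -0.001], [-0.002, 0.001, -1.0]]
contact_force: [0.1, -0.0, -0.2]
width: -0.0
grasp_force: 0.0
```

```bash
python3 look2.py wrist pics/w6.png 2>/dev/null
```

```text
t 22.45 tcp [0.4451 0.0266 0.2159] stage [-70.5531   1.4219] yaw 4.9547977637710545 zdir [-0.0015 -0.0007 -1.    ] F [ 0.0731 -0.0347 -0.1798] w -4.158614902371109e-05
wrist red by depth 109 [37.391  -0.2067] 0.049207204992431364
  ticks(z48) y -0.36799657055267265 x< -0.6106364995538139 x> -0.17706679035505318
  mod x -30 [-24.2774  22.7803] mid -0.7485350864544156
  mod x -20 [-23.9725  22.4976] mid -0.7374532519613943
  mod x -10 [-24.6227  22.3343] mid -1.144204714338711
  mod x 0 [-24.2206  23.0611] mid -0.5797800364297228
  mod x 10 [-23.9491  22.8195] mid -0.5647675861401442
  mod x 20 [-23.7668  22.6121] mid -0.5773341817558659
```

View pics/w6.png

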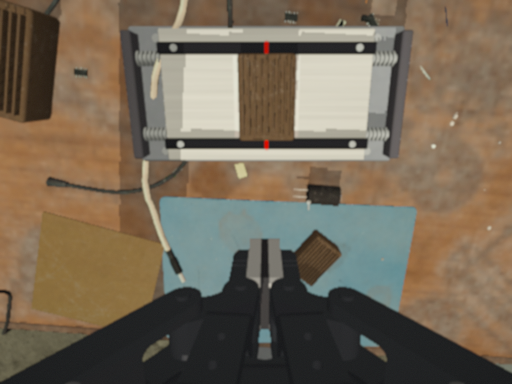

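The module at (267,97) sits symmetrically about the red ticks at (267,47) and (267,145), within about 0.5 mm, and the arm is clear. I'm handing in.

```bash
python3 -c "
from cell import *
print(finish_job())"
```

```text
the job is handed in; nothing more can be done
None
```

The module rests centred on the red line to within about 0.5 mm, and the job is handed in at about 22 s; beyond the line it rested at about −12.5 mm, then −20.5 mm after a sticking re-tap (asked: about 15 mm), before I tapped it back from the other side.

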